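# Nip a cased-in book in the bench nipping press

### The arm

A 6-joint arm with a two-finger parallel gripper is mounted at the origin on the work surface. World frame = base frame: x ahead of the robot, y to its left, z up, the work surface at z = 0. Lengths are in m, angles in rad, forces in N, time in s.
With the tool pointing down it reaches from about 0.425 to 0.925 m from the base axis. Payload 12.5 kg.
Tool frame: the origin (TCP) lies on the centre line of the jaws, within the pads' length; the fingertips stand 25 mm ahead of it and the grasp point (between the pads) lies 6 mm ahead of it (env.tcp_to_tips is the distance from the TCP to the fingertips, in m); z points along the fingers, y is the line along which they close (so a half turn about z gives the same grasp; the last joint's range is limited). The gripper opens to 85 mm and grips with 20 to 120 N. Pads are 22 mm wide; open, the fingers measure 114 mm over their backs; the gripper's body (76 mm by 85 mm) begins 54 mm behind the grasp point. The pads swing forward as they close: fully open they stand 13 mm farther back than shut.
Start: joints at [-1.403, 0.491, 1.559, -0, 1.092, -0.106], TCP at [0.169, -0.602, 0.256] pointing down, gripper open.
Joint ranges: [-3.1, 3.1], [-0.84, 2.19], [0.05, 2.79], [-1.13, 4.28], [0.06, 2.93], [-2.69, 2.69]. Speed limits (rad/s): [2.22, 2.22, 2.79, 3.14, 3.14, 3.14].

### API

Orientations are given as a unit quaternion [x, y, z, w].
In Python, from bench import env, eyes gives the robot as it stands.
- The arm moves only by the tool move_arm, never from a script. Its argument "deltas" is a list of rows, each a list of 3 entries, a list of its own where there are three numbers: the opening, from -1 (shut) to 1 (fully open), so that 0 is half open, then the shift along the tool's x, y, z in m, then the turn about the tool's z in rad. In form: [[hand, [x, y, z], yaw], ...]. A call has 1 to 12 rows; each row is the pose to reach, as a shift and turn from the pose commanded when the call began, along the tool's axes at that moment; what a row does not reach only later rows make up. A row lasts 1/12 s, in which the tool goes at most 41.7 mm and 7.16 degrees, less where a joint would pass 70% of its speed; a pose out of reach is approached as far as the arm can. A call with a gripper value outside its range is refused whole. The fingers move at their own pace and stop on an object; "force" is the grip in N (left out, the last holds). Time passes only in rows, so rows that repeat a pose let the fingers close. It gives the time, the measured TCP pose, the force, the opening and the grip force at its end, in the units of the state.
- env.observe(): the state, without advancing time (a new reading comes with each control period).
- eyes.get_image(name): name is "scene" or "top" or "wrist"; returns (picture, depth): 480x640x3 uint8, blue, green, red; 480x640 float32, m along the optical axis (not along the pixel's ray), 0 where there is no reading.
- eyes.calibration(name): a dict with "fx", "fy", "cx", "cy" (pixels), "position" and "attitude" of the camera in the world; the wrist camera has in their place "mount" (4x4, takes a point from camera to tool coordinates, whose origin is the TCP and whose axes are the flange's). Camera axes: x right, y up, looking along -z (the intrinsics and any distortion apply to the point x, -y, -z); pixel columns grow to the right and rows downward; lengths in m; the calibration is good to about 2 mm. A picture is of the moment at which its call begins: read the wrist's pose just before it. calibration takes no time and is no camera call.
- env.close_job(): hands the job in; it is judged then, once.
The state is a dict: "clock": time; "q": joint angles; "dq": joint speeds; "effort": joint torques, N m; "ee_pos": TCP position; "orientation": TCP orientation; "contact_force": force on the tool from outside, world axes, zero at the start; "moment": the same for the moment, N m; "grip_width": finger opening in m; "finger_force": force on a finger pad.
Only numpy, scipy, OpenCV 4.12 (cv2) and the standard library are available. Lean on these libraries where they do the work, as an engineer would, in place of code of your own. Each camera call takes 0.05 s, during which the arm holds its last target. There are 200 camera calls.

### The job

The book between its two pressing boards sticks out of the front of the nipping press: push it in until it sits square and centred under the platen. Then screw the platen down with the T-handle (half turns from alternate ends are easiest) until the book is firmly nipped: the handle then takes about 1.2 N m to turn (11 N at its balls) where it took 0.7 running free; never force it beyond 1.4 N m. Leave the press closed on the book and let go, and do not shift the other things on the bench.

Things in the scene. Friction and masses are not known exactly. Their poses are not given: they have to be found in the camera images.
- press: Fixed green iron nipping press, 220 deep x 320 wide x 196 mm high. Origin: table level, on the screw axis; x runs from its open front (-x, where the pack goes in) to its open back, z up. Bed top at z 30, x -110 to +110. Columns 50 deep, inner faces at y +-120, outer +-148. Crosshead 50 deep, z 152 to 188, brass nut 58 across up to z 196.
- platen: Dark steel platen, 130 (press x) x 200 (press y) x 16 mm, moved straight up and down by the screw. Origin: centre of its underside, on the screw axis. Underside at first 96 to 104 mm above the table, at least 11 mm clear of the pack's top.
- hub (a point): Centre of the T-handle's hub (38 mm across, 34 high), on the screw axis, 155 mm above the platen's underside; the level bar through it is a steel rod 14 mm thick. Clockwise from above lowers platen and handle, 20 mm a turn; the platen meets the pack after 0.6 to 1.4 turns. Steady friction (about 0.7 N m) holds the screw where it is left.
- end_a (a point): Centre of the brass ball (24 mm) on one end of the bar, 110 mm from the screw axis, 226 to 259 mm above the table. Turning pull near the ball (square to the bar): about 6.3 N running free, 11 N rightly nipped, over 12.7 N the book is crushed. Judge it while the bar moves: once it stands still the arm feels much less.
- end_b (a point): Centre of the equal brass ball on the opposite end of the bar.
- pack: Loose pack, 0.7 to 1 kg: brown book between two plywood pressing boards, each 160 (x) x 190 (y) x 12 mm, one right above the other; moves as one. Height 46 to 54 mm, different every time and not measured; under pressure it gives 1 mm per 90 N. Origin: centre of its underside, x, y along its sides. Starts flat on the bed, 45 to 72 mm short of centre, up to 6 deg askew.
- bone_folder: Bystander: ivory bone folder 160 x 22 x 4 mm, on the table beside the press. Origin under its middle.
- brick_a: Bystander: orange-red brick weight 150 x 75 x 55 mm. Origin under its middle.
- glue_jar: Bystander: white glue jar, 68 mm across, 85 mm high. Origin under its middle.
- done_book: Bystander: finished blue book 210 x 150 x 28 mm. Origin under its middle.
- spare_boards: Bystander: two spare pressing boards, 160 x 190 x 24 mm together. Origin under their middle.
Not all that is in view belongs to the job. Leave any purple look-alike of the pack alone.

How it is judged:
On the way, in this order (a step that is already met when the one before it is completed fails the run):
1. the pack is pushed in, square and centred under the still open platen (x of pack in the frame of press between -0.01 and 0.01 m and y of pack in the frame of press between -0.018 and 0.018 m and angle between the x axis of pack and the x axis of press, either way round below 0.07 rad and contact force between platen and pack below 2 N), for 0.2 s.
2. the platen is screwed down and the book is firmly nipped (contact force between platen and pack above 60 N), for 0.2 s.
At the end, for the whole second after the job is handed in: The pack sits square (within 4 degrees) and centred on the screw axis (within 10 mm front to back, 18 mm sideways), the platen bears on it with 60 to 230 N, the screw stands still (x of pack in the frame of press between -0.01 and 0.01 m and y of pack in the frame of press between -0.018 and 0.018 m and angle between the x axis of pack and the x axis of press, either way round below 0.07 rad and contact force between platen and pack between 60 and 230 N and velocity of joint handle between -0.05 and 0.05 rad/s); the robot touches nothing.
It fails at once if the book is crushed: the platen bears on the pack with more than 230 N (contact force between platen and pack above 230 N).
It fails at once if one of the other things on the bench is moved by more than 30 mm (distance of any of bone_folder, brick_a, glue_jar, done_book, spare_boards from where it was at the start of the episode above 0.03 m).
It also fails if it takes over 72 s, if anything falls off the work surface, if the arm or the gripper's body presses on something with over 40 N, if the wrist force passes 120 N, or if a joint passes its speed limit or range.

## Working session

There is one attempt and no reset: what is moved stays moved. The work goes in short steps, Python scripts to look and compute and a tool call to move; the robot and the scene stay as the last step left them, time stands still between calls to the robot, and variables do not carry over. Pictures are saved under pics/ and viewed, at most 10 in all, crops included, and the job is handed in when it is done.

Besides the shell and the picture viewer there is one more tool, called after "Call:" as name([rows], argument=value, ...), one row to a line, values as JSON. move_arm: Moves the arm, as the interface text tells. Its arguments: {"type":"object","properties":{"deltas":{"type":"array","items":{"type":"array"}},"force":{"type":"number"}},"required":["deltas"]}

```bash
mkdir -p pics; ls
cat > h.py <<'E'
import numpy as np, cv2
from scipy.spatial.transform import Rotation as R
from bench import env, eyes
def att(c):
    a=np.array(c["attitude"],float)
    return a if a.shape==(3,3) else R.from_quat(a).as_matrix()
def cloud(name):
    im,d=eyes.get_image(name); c=eyes.calibration(name)
    v,u=np.mgrid[0:480,0:640]
    p=np.stack([(u-c["cx"])/c["fx"]*d,-(v-c["cy"])/c["fy"]*d,-d],-1)
    P=p@att(c).T+np.array(c["position"]); P[d==0]=np.nan
    return im,d,P
E
python3 - <<'E'
from h import *
for n in("scene","top"):
    im,d,P=cloud(n); print(n,eyes.calibration(n)); cv2.imwrite(f"pics/{n}0.png",im); np.savez(f"{n}0.npz",im=im,P=P)
print(env.observe())
E
```

```text
pics
scene {'fx': 535.656948007256, 'fy': 535.656948007256, 'cx': 320.63238329444334, 'cy': 244.6365223316829, 'position': array([ 0.91927172, -0.65148684,  1.05011178]), 'attitude': array([0.34540985, 0.08865865, 0.21511957, 0.90915084])}
top {'fx': 498.23985999345956, 'fy': 498.23985999345956, 'cx': 313.5497822947724, 'cy': 238.28623010465768, 'position': array([0.40778348, 0.04889934, 1.40366126]), 'attitude': array([-0.04510929,  0.03327132,  0.70999637, -0.70197103])}
{'clock': 0.1, 'q': array([-1.40257402e+00,  4.91521029e-01,  1.55942069e+00, -3.67754982e-05,
        1.09168601e+00, -1.05607604e-01]), 'dq': array([ 0.0013777 , -0.00230852, -0.00248013,  0.00020832, -0.00069463,
       -0.00036042]), 'effort': array([ 3.06005102e-03, -6.19446802e+01, -2.62023461e+01, -7.93983827e-05,
        2.91690907e-03, -6.13522886e-06]), 'ee_pos': array([ 0.16899185, -0.60152815,  0.25576156]), 'orientation': array([ 9.90640489e-01,  1.36495984e-01, -3.25051754e-05, -5.16776053e-04]), 'contact_force': array([-0.30244892, -0.06665741, -0.95421909]), 'moment': array([ 0.01914636,  0.0671665 , -0.01345462]), 'finger_force': 0.0, 'grip_width': 0.08536136736733906}
```

View pics/scene0.png

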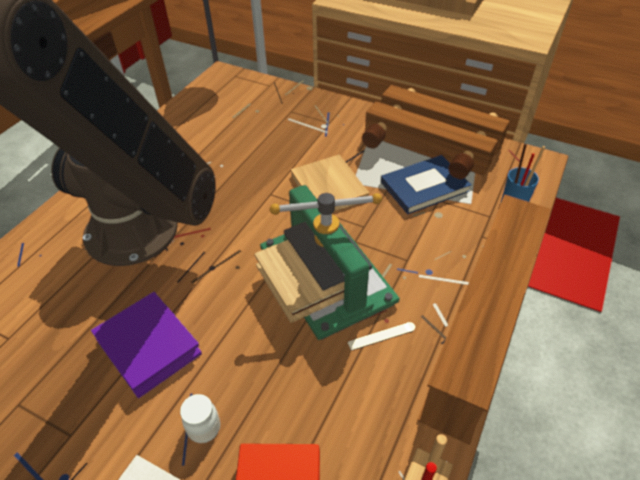

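View pics/top0.png

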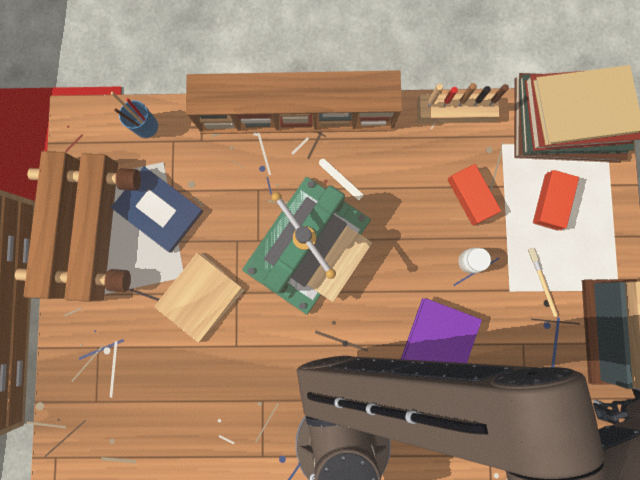

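The scene view shows the press at about (325,265), with a plywood pack sticking out at its front near (290,275). The purple look-alike is at (145,340). In the top view the press is at (305,238), with brass balls at (276,197) and (331,274), and the pack's front board at (345,265). The spare boards are at (198,297), outside the press, so the plywood at (345,265) is the pack. I'll measure both from the depth clouds.

```bash
cat > m.py <<'E'
from h import *
def pts(n,f,near=(0,0),r=9):
    z=np.load(f"{n}0.npz");return z["im"],z["P"]
for n in("top","scene"):
    im,P=pts(n,0); hsv=cv2.cvtColor(im,cv2.COLOR_BGR2HSV); H,S,V=hsv[...,0],hsv[...,1],hsv[...,2]
    Z=P[...,2]
    print(n,"table z",np.nanmedian(Z[(Z<.03)&(Z>-.03)]))
    g=(H>55)&(H<95)&(S>80)
    gt=g&(Z>.178)&(Z<.2)
    rect=cv2.minAreaRect(P[gt][:,:2].astype(np.float32)); print("crosshead",gt.sum(),rect, np.nanmedian(Z[gt]))
    gb=g&(Z>.02)&(Z<.042); print("bed",gb.sum(),cv2.minAreaRect(P[gb][:,:2].astype(np.float32)))
    br=(H>15)&(H<28)&(S>110)&(Z>.19)&(Z<.3)
    k,l,st,c=cv2.connectedComponentsWithStats(br.astype(np.uint8))
    for i in range(1,k):
        if st[i,4]>12: print("brass",c[i],st[i,4],np.nanmedian(P[l==i],0),np.nanmax(Z[l==i]))
    hi=(Z>.2)&(Z<.32)&(np.hypot(P[...,0]-.45,P[...,1]-.08)<.3)
    print("high",hi.sum(),cv2.minAreaRect(P[hi][:,:2].astype(np.float32)))
    pl=(H>8)&(H<25)&(S>50)&(S<170)&(V>110)&(Z>.065)&(Z<.1)&(np.hypot(P[...,0]-.4,P[...,1]-.03)<.2)
    k,l,st,c=cv2.connectedComponentsWithStats(pl.astype(np.uint8))
    i=1+np.argmax(st[1:,4]); m=l==i
    print("pack",c[i],st[i],cv2.minAreaRect(P[m][:,:2].astype(np.float32)),np.nanmedian(Z[m]), cv2.boxPoints(cv2.minAreaRect(P[m][:,:2].astype(np.float32))).round(4).tolist())
im=np.load("top0.npz")["im"];cv2.imwrite("pics/crop1.png",cv2.resize(im[165:325,230:400],None,fx=3.5,fy=3.5,interpolation=cv2.INTER_CUBIC))
E
python3 m.py
```

```text
top table z 0.0012128733181897555
crosshead 925 ((0.5440871119499207, 0.09443096071481705), (0.04330133646726608, 0.28825536370277405), 55.73216247558594) 0.18868850200862974
bed 413 ((0.5448063015937805, 0.09256406873464584), (0.21321262419223785, 0.3121282458305359), 55.510921478271484)
brass [275.72307692 196.04615385] 65 [0.63529171 0.15417779 0.26119963] 0.2676713699768085
brass [312.59649123 235.59649123] 57 [0.54781851 0.06987697 0.19580291] 0.20102326353162647
brass [299.12621359 243.11650485] 103 [0.52868917 0.10402283 0.19615488] 0.25912575876555
brass [330.52777778 273.59722222] 72 [0.45265381 0.02846449 0.26109253] 0.2670515060081995
high 2297 ((0.40752044320106506, 0.03361862897872925), (0.503348708152771, 0.20124731957912445), 7.358192443847656)
pack [339.97288297 263.16127498] [ 307  226   65   76 2102] ((0.4874255657196045, 0.002652384340763092), (0.08349765837192535, 0.18986932933330536), 55.60875701904297) 0.0819365542473145 [[0.3855000138282776, 0.021800000220537186], [0.5422000288963318, -0.08540000021457672], [0.5892999768257141, -0.016499999910593033], [0.432700
[... 384 characters left out ...]
893529 0.25760706] 0.26448391172162
brass [274.55913978 208.70967742] 93 [0.45630672 0.0228235  0.25737969] 0.2655682864502551
brass [325.74169742 224.32103321] 271 [0.55088437 0.08149709 0.19480904] 0.2147582347480319
high 3430 ((0.3900313377380371, 0.08979852497577667), (0.505236804485321, 0.20015837252140045), 31.181964874267578)
pack [289.62848531 276.20610399] [ 254  241   79   72 2654] ((0.49317315220832825, 0.013520464301109314), (0.11298152804374695, 0.19601160287857056), 55.964420318603516) 0.08014151110786372 [[0.38029998540878296, 0.02160000056028366], [0.5428000092506409, -0.08810000121593475], [0.6060000061988831, 0.005499999970197678], [0.44359999895095825, 0.1151999980211258]]
```

View pics/crop1.png

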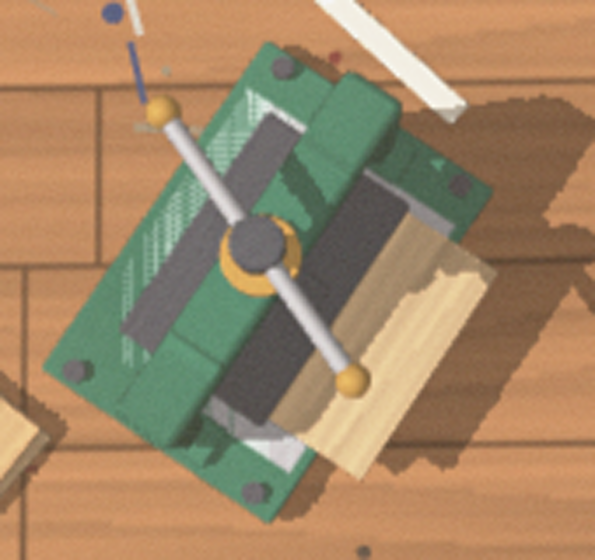

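The crop confirms it: the plywood board at (395,340) in the crop lies on the press bed under the platen, so it is the pack.

- **Press:** centre about (0.544, 0.0905), x axis at 55.7°.
- **Pack:** about 68 mm short of centre and nearly square.
- **Bar:** heading about 34.8°. Its near end overhangs where the gripper has to push, so I'll first turn the handle about 69° clockwise. That lowers the platen only 3.8 mm, within the clearance.

First I'll move above end_a.

Call:
move_arm([
  [0,[0.02,-0.02,-0.03],-0.03],
  [0,[0.04,-0.04,-0.06],-0.06],
  [0,[0.065,-0.063,-0.085],-0.09],
  [0,[0.09,-0.086,-0.085],-0.12],
  [0,[0.115,-0.11,-0.085],-0.15],
  [0,[0.14,-0.134,-0.085],-0.18],
  [0,[0.165,-0.157,-0.085],-0.21],
  [0,[0.19,-0.18,-0.085],-0.24],
  [0,[0.215,-0.204,-0.085],-0.27],
  [0,[0.24,-0.227,-0.085],-0.3],
  [0,[0.265,-0.25,-0.085],-0.333],
  [0,[0.29,-0.274,-0.085],-0.333],
])

```text
clock: 1.1
ee_pos: [0.3746, -0.258, 0.3412]
orientation: [0.954, 0.3, -0.0, -0.0]
contact_force: [-0.2, -0.8, -0.0]
grip_width: 0.0426
finger_force: 0.0
```

```bash
cat >> h.py <<'E'
def to(x,y,z,th):
    o=env.observe();A=R.from_quat(o["orientation"]).as_matrix();p=o["ee_pos"]
    h=np.degrees(np.arctan2(A[1,0],A[0,0]))
    print("t",o["clock"],"p",p.round(4),"head",h.round(2),"F",o["contact_force"].round(1),"w",round(o["grip_width"],3))
    print("delta",(A.T@(np.array([x,y,z])-p)).round(4),"yaw",np.radians((h-th+180)%360-180).round(4),"q6",o["q"][5].round(2))
E
python3 -c "
from h import *
to(.6135,.139,.341,34.8); print(eyes.calibration('wrist'))"
```

```text
t 1.1 p [ 0.3746 -0.258   0.3412] head 34.87 F [-0.2 -0.8 -0. ] w 0.043
delta [ 4.230e-01 -1.891e-01  2.000e-04] yaw 0.0012 q6 0.21
{'fx': 336.40612692163825, 'fy': 336.40612692163825, 'cx': 319.7711742997636, 'cy': 235.43456745872618, 'mount': array([[-1.79180619e-04,  9.60090284e-01,  2.79690211e-01,
         7.12633200e-02],
       [ 9.99999117e-01, -1.96153930e-04,  1.31397500e-03,
         2.22465953e-05],
       [ 1.31639696e-03,  2.79690199e-01, -9.60089402e-01,
        -1.15766110e-01],
       [ 0.00000000e+00,  0.00000000e+00,  0.00000000e+00,
         1.00000000e+00]])}
```

Call:
move_arm([
  [0,[0.036,-0.016,0],0],
  [0,[0.072,-0.032,0],0],
  [0,[0.108,-0.048,0],0],
  [0,[0.144,-0.064,0],0],
  [0,[0.18,-0.08,0],0],
  [0,[0.216,-0.096,0],0],
  [0,[0.252,-0.112,0],0],
  [0,[0.288,-0.128,0],0],
  [0,[0.324,-0.144,0],0],
  [0,[0.36,-0.16,0],0],
  [0,[0.392,-0.175,0],0],
  [0,[0.423,-0.189,0],0],
])

```text
clock: 2.1
ee_pos: [0.6144, 0.1391, 0.3408]
orientation: [0.954, 0.299, -0.0, -0.0]
contact_force: [-0.2, -0.9, 0.8]
grip_width: 0.0427
finger_force: 0.0
```

Run:
```python
from h import *
to(.6135,.139,.254-.006+.006,34.8)
o=env.observe(); im,d=eyes.get_image('wrist'); cv2.imwrite('pics/w1.png',im); np.savez('w1.npz',im=im,d=d)
c=eyes.calibration('wrist'); v,u=np.mgrid[0:480,0:640]
p=np.stack([(u-c["cx"])/c["fx"]*d,-(v-c["cy"])/c["fy"]*d,-d,np.ones_like(d)],-1)@c["mount"].T
P=p[...,:3]@R.from_quat(o["orientation"]).as_matrix().T+o["ee_pos"]
hsv=cv2.cvtColor(im,cv2.COLOR_BGR2HSV)
m=(d>0)&(P[...,2]>.235)&(P[...,2]<.28)&(np.hypot(P[...,0]-.544,P[...,1]-.09)<.14)
print(m.sum()); Q=P[m][:,:2]; print(Q.min(0),Q.max(0)); print(cv2.minAreaRect(Q.astype(np.float32)))
b=m&(hsv[...,0]>12)&(hsv[...,0]<30)&(hsv[...,1]>110)
print(b.sum(),P[b].mean(0),P[b].max(0),P[b].min(0))
```

```text
t 2.1 p [0.6144 0.1391 0.3408] head 34.81 F [-0.2 -0.9  0.8] w 0.043
delta [-0.0007 -0.0004  0.0868] yaw 0.0001 q6 1.08
6389
[0.52698365 0.07508069] [0.64730946 0.16759988]
((0.5898997187614441, 0.12028445303440094), (0.1379735916852951, 0.03762752562761307), 30.846960067749023)
1071 [0.63711639 0.15664142 0.25828389] [0.64711057 0.16723829 0.26334235] [0.62441377 0.14460424 0.24940677]
```

View pics/w1.png

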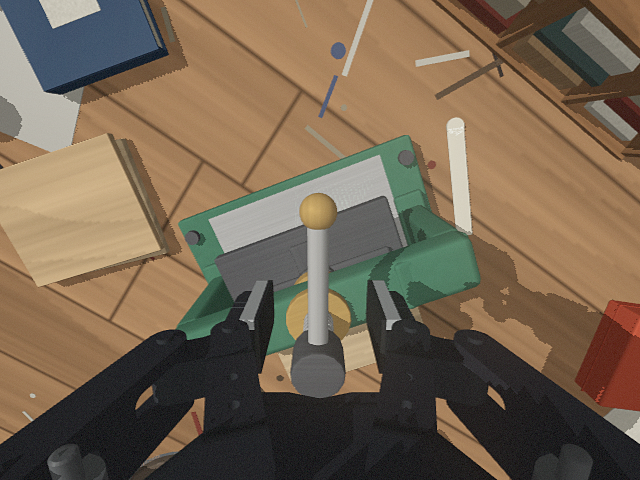

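The wrist view shows the bar running straight up the image at u≈318, centred between the fingers (270 and 370), with the ball at (318,211). I'll lower onto it and straddle it loosely.

Call:
move_arm([
  [0,[0,0,0.03],0],
  [0,[0,0,0.06],0],
  [0,[0,0,0.084],0],
  [-0.2,[0,0,0.084],0],
  [-0.5,[0,0,0.084],0],
  [-0.5,[0,0,0.084],0],
  [-0.5,[0,0,0.084],0],
])

```text
clock: 2.73
ee_pos: [0.6144, 0.1369, 0.2592]
orientation: [0.954, 0.299, 0.001, 0.0]
contact_force: [-0.8, 0.1, -0.3]
grip_width: 0.0215
finger_force: 0.0
```

Call:
move_arm([
  [-0.5,[-0.0003,0.0073,0.0003],0.087],
  [-0.5,[-0.0013,0.0146,0.0006],0.175],
  [-0.5,[-0.0029,0.0217,0.0008],0.262],
  [-0.5,[-0.0051,0.0287,0.0011],0.349],
  [-0.5,[-0.0079,0.0355,0.0014],0.436],
  [-0.5,[-0.0113,0.042,0.0017],0.524],
])

```text
clock: 3.23
ee_pos: [0.6281, 0.0968, 0.2572]
orientation: [0.999, 0.039, 0.0, -0.001]
contact_force: [-6.4, 7.3, 1.2]
grip_width: 0.0214
finger_force: 3.7
```

```bash
cat >> h.py <<'E'
def torque(hub=(.5448,.092)):
    o=env.observe();p=o["ee_pos"];F=o["contact_force"];r=p[:2]-np.array(hub)
    print("r",np.hypot(*r).round(4),"phi",np.degrees(np.arctan2(r[1],r[0])).round(1),"F",F.round(2),"M",o["moment"].round(2),"rxF",(r[0]*F[1]-r[1]*F[0]).round(3),"z",p[2].round(4),"ff",o["finger_force"],"t",o["clock"])
E
python3 -c "
from h import *
torque(); to(.6144,.1391,.256,34.8)"
```

```text
r 0.0834 phi 3.3 F [-6.35  7.31  1.2 ] M [1.1  0.94 0.1 ] rxF 0.639 z 0.2572 ff 3.7156105041503906 t 3.2333
t 3.2333 p [0.6281 0.0968 0.2572] head 4.52 F [-6.4  7.3  1.2] w 0.021
delta [-0.0103 -0.0433  0.0013] yaw -0.5284 q6 1.54
```

Call:
move_arm([
  [-0.5,[-0.0004,0.0084,0.0003],0.1],
  [-0.5,[-0.0017,0.0167,0.0006],0.2],
  [-0.5,[-0.0038,0.0248,0.001],0.3],
  [-0.5,[-0.0066,0.0327,0.0013],0.4],
  [-0.5,[-0.0103,0.0403,0.0016],0.5],
  [-0.5,[-0.0147,0.0474,0.0019],0.6],
  [-0.5,[-0.0198,0.0541,0.0022],0.7],
  [-0.5,[-0.0198,0.0541,0.0022],0.7],
  [0,[-0.0198,0.0541,0.0022],0.7],
  [0,[-0.0198,0.0541,-0.03],0.7],
  [0,[-0.0198,0.0541,-0.06],0.7],
  [0,[-0.0198,0.0541,-0.095],0.7],
])

```text
clock: 4.23
ee_pos: [0.6131, 0.0404, 0.352]
orientation: [0.953, -0.303, -0.0, 0.0]
contact_force: [1.1, 1.4, -1.0]
grip_width: 0.0428
finger_force: 0.0
```

Run:
```python
from h import *
to(.4,-.06,.34,-124.3)
im,d=eyes.get_image('top'); cv2.imwrite('pics/top1.png',cv2.resize(im[150:350,200:440],None,fx=3,fy=3,interpolation=cv2.INTER_CUBIC))
```

```text
t 4.2333 p [0.6131 0.0404 0.352 ] head -35.29 F [ 1.1  1.4 -1. ] w 0.043
delta [-0.1159  0.205   0.0122] yaw 1.5535 q6 2.15
```

View pics/top1.png

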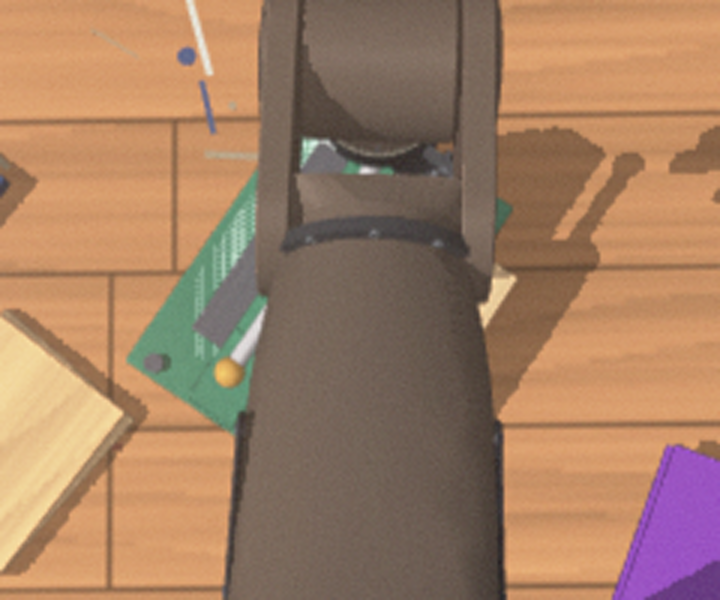

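The bar now lies along the crosshead, with its near ball at (228,372) in the crop, so the front is clear. The wrist camera has to face away from the press, so I'll yaw round to about 233° and come down in front of the pack.

Call:
move_arm([
  [0.5,[-0.083,0.169,0],-0.12],
  [0.5,[-0.083,0.169,0],-0.24],
  [0.5,[-0.083,0.169,0],-0.36],
  [0.5,[-0.083,0.169,0],-0.48],
  [0.5,[-0.083,0.169,0],-0.6],
  [0.5,[-0.083,0.169,0],-0.72],
  [0.5,[-0.083,0.169,0],-0.84],
  [0.5,[-0.083,0.169,0],-0.96],
  [0.5,[-0.083,0.169,0],-1.08],
  [0.5,[-0.083,0.169,0],-1.2],
  [0.5,[-0.083,0.169,0],-1.32],
  [0.5,[-0.083,0.169,0],-1.44],
])

```text
clock: 5.28
ee_pos: [0.4479, -0.0494, 0.3514]
orientation: [0.915, 0.403, 0.001, 0.001]
contact_force: [0.2, -0.3, 0.3]
grip_width: 0.0643
finger_force: 0.0
```

Call:
move_arm([
  [0.5,[0,0,0],-0.12],
  [0.5,[0,0,0],-0.24],
  [0.5,[0,0,0],-0.36],
  [0.5,[0,0,0],-0.48],
  [0.5,[0,0,0],-0.6],
  [0.5,[0,0,0],-0.72],
  [0.5,[0,0,0],-0.84],
  [0.5,[0,0,0],-0.96],
  [0.5,[0,0,0],-1.08],
  [0.5,[0,0,0],-1.2],
  [0.5,[0,0,0],-1.32],
  [0.5,[0,0,0],-1.44],
])

```text
clock: 6.28
ee_pos: [0.4479, -0.0494, 0.3514]
orientation: [0.422, 0.907, 0.0, 0.001]
contact_force: [0.3, 0.3, 0.1]
grip_width: 0.0644
finger_force: 0.0
```

Call:
move_arm([
  [0.5,[0,0,0],-0.12],
  [0.5,[0,0,0],-0.24],
  [0.5,[0,0,0],-0.36],
  [0.5,[0,0,0],-0.48],
  [0.5,[0,0,0],-0.6],
  [0.5,[0,0,0],-0.72],
  [0.5,[0,0,0],-0.84],
  [0.5,[0,0,0],-0.96],
  [0.5,[0,0,0],-1.08],
  [0.5,[0,0,0],-1.2],
  [0.5,[0,0,0],-1.32],
  [0.5,[0,0,0],-1.44],
])

```text
clock: 7.28
ee_pos: [0.4479, -0.0494, 0.3514]
orientation: [-0.28, 0.96, -0.001, 0.001]
contact_force: [0.2, 0.5, -0.7]
grip_width: 0.0644
finger_force: 0.0
```

Run:
```python
from h import *
to(.4476,-.05,.072,234)
print(env.observe()["q"].round(3), env.tcp_to_tips)
```

```text
t 7.2833 p [ 0.4479 -0.0494  0.3514] head -147.43 F [ 0.2  0.5 -0.7] w 0.064
delta [9.000e-04 1.000e-04 2.794e-01] yaw -0.374 q6 -2.4
[-0.256  0.14   1.821 -0.     1.179 -2.396] 0.025
```

Joint 6 limits the heading to about 228° here, and to about 236° at the end of the push. So I'll descend at 223° and straighten while pushing.

Call:
move_arm([
  [0.5,[0.012,-0.006,0.0],-0.1],
  [0.5,[0.012,-0.006,0.03],-0.182],
  [0.5,[0.012,-0.006,0.07],-0.182],
  [0.5,[0.012,-0.006,0.11],-0.182],
  [0.5,[0.012,-0.006,0.15],-0.182],
  [0.5,[0.012,-0.006,0.19],-0.182],
  [0.5,[0.012,-0.006,0.22],-0.182],
  [0.5,[0.012,-0.006,0.25],-0.182],
  [0.5,[0.012,-0.006,0.27],-0.182],
  [0.5,[0.012,-0.006,0.279],-0.182],
  [0.5,[0.012,-0.006,0.279],-0.182],
])

```text
clock: 8.2
ee_pos: [0.4408, -0.0609, 0.0706]
orientation: [-0.363, 0.932, 0.0, -0.001]
contact_force: [-0.3, -0.2, 0.7]
grip_width: 0.0639
finger_force: 0.0
```

Run:
```python
from h import *
def pr(x,y=-.001): c,s=np.cos(np.radians(55.7)),np.sin(np.radians(55.7)); return .5448+x*c-y*s,.092+x*s+y*c
for x,th in((-.13,231),(-.103,234.5)): to(*pr(x),.072,th)
im,d=eyes.get_image('scene'); cv2.imwrite('pics/s2.png',cv2.resize(im[150:350,200:440],None,fx=3,fy=3))
```

```text
t 8.2 p [ 0.4408 -0.0609  0.0706] head -137.37 F [-0.3 -0.2  0.7] w 0.064
delta [-0.0536  0.0116 -0.0015] yaw -0.1461 q6 -2.6
t 8.2 p [ 0.4408 -0.0609  0.0706] head -137.37 F [-0.3 -0.2  0.7] w 0.064
delta [-0.0799  0.0178 -0.0015] yaw -0.2072 q6 -2.6
```

View pics/s2.png

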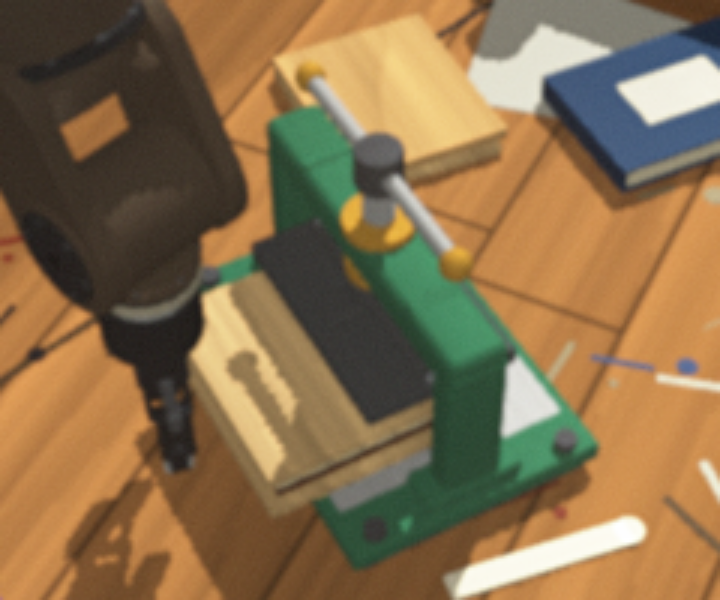

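The view shows the fingers at (175,440), just in front of the pack's front edge (190–275, 370–510). The bar lies along the crosshead and the wrist is clear of it. Now I'll push.

Call:
move_arm([
  [0.5,[-0.007,0.0015,-0.001],-0.015],
  [0.5,[-0.014,0.003,-0.001],-0.03],
  [0.5,[-0.021,0.0045,-0.001],-0.05],
  [0.5,[-0.028,0.006,-0.001],-0.07],
  [0.5,[-0.035,0.0077,-0.001],-0.09],
  [0.5,[-0.042,0.0092,-0.001],-0.11],
  [0.5,[-0.049,0.0107,-0.001],-0.13],
  [0.5,[-0.056,0.0122,-0.001],-0.15],
  [0.5,[-0.063,0.014,-0.001],-0.17],
  [0.5,[-0.07,0.0155,-0.001],-0.19],
  [0.5,[-0.076,0.0169,-0.001],-0.207],
  [0.5,[-0.08,0.0178,-0.001],-0.207],
])

```text
clock: 9.25
ee_pos: [0.4882, 0.0071, 0.0732]
orientation: [-0.459, 0.889, -0.0, 0.0]
contact_force: [-2.8, -5.2, 3.1]
grip_width: 0.0641
finger_force: 3.3
```

```bash
cat > pk.py <<'E'
from h import *
c,s=np.cos(np.radians(55.7)),np.sin(np.radians(55.7)); A=np.array([[c,s],[-s,c]])
def pr(x,y=-.001): return .5448+x*c-y*s,.092+x*s+y*c
def pack(tag,ns=("scene","top"),save=()):
  for n in ns:
    im,d,P=cloud(n)
    off={"top":(.544,.0935),"scene":(.5443,.0885)}[n]   # press centre as each camera saw it
    q=(P[...,:2]-off)@A.T; Z=P[...,2]
    hsv=cv2.cvtColor(im,cv2.COLOR_BGR2HSV)
    m=(hsv[...,0]>8)&(hsv[...,0]<25)&(hsv[...,1]>50)&(hsv[...,1]<175)&(Z>.073)&(Z<.088)&(abs(q[...,0])<.18)&(abs(q[...,1])<.118)
    m=cv2.morphologyEx(m.astype(np.uint8),cv2.MORPH_OPEN,np.ones((2,2)))>0
    Q=q[m]; print(n,m.sum())
    for side,sg in(("front",-1),("back",1)):
        L=[]
        for y in np.arange(-.1,.1,.005):
            t=Q[(abs(Q[:,1]-y)<.003)&(Q[:,0]*sg>.05)]
            if len(t)>2: L.append((y,sg*np.max(sg*t[:,0])))
        L=np.array(L)
        if len(L)>4:
            f=np.polyfit(L[:,0],L[:,1],1); print(" ",side,len(L),"x at y0",f[1].round(4),"angle deg",np.degrees(np.arctan(-f[0])).round(2),"yrange",L[[0,-1],0].round(3),"res",np.std(L[:,1]-np.polyval(f,L[:,0])).round(4))
    if len(Q): print("  y min/max",np.percentile(Q[:,1],[.5,99.5]).round(4))
    if n in save: cv2.imwrite(f"pics/{tag}{n}.png",cv2.resize(im[150:350,200:440],None,fx=3,fy=3))
E
python3 - <<'E'
from pk import *
to(*pr(-.092),.072,235.5)
pack("p1",save=("scene",))
E
```

```text
t 9.25 p [0.4882 0.0071 0.0732] head -125.41 F [-2.8 -5.2  3.1] w 0.064
delta [-0.01    0.0002  0.0012] yaw -0.0159 q6 -2.64
scene 488
  front 24 x at y0 -0.0652 angle deg -18.66 yrange [-0.095  0.02 ] res 0.0053
  y min/max [-0.1233  0.0184]
top 105
  front 10 x at y0 -0.0827 angle deg -8.01 yrange [-0.095 -0.035] res 0.0027
  y min/max [-0.0999 -0.0358]
```

View pics/p1scene.png

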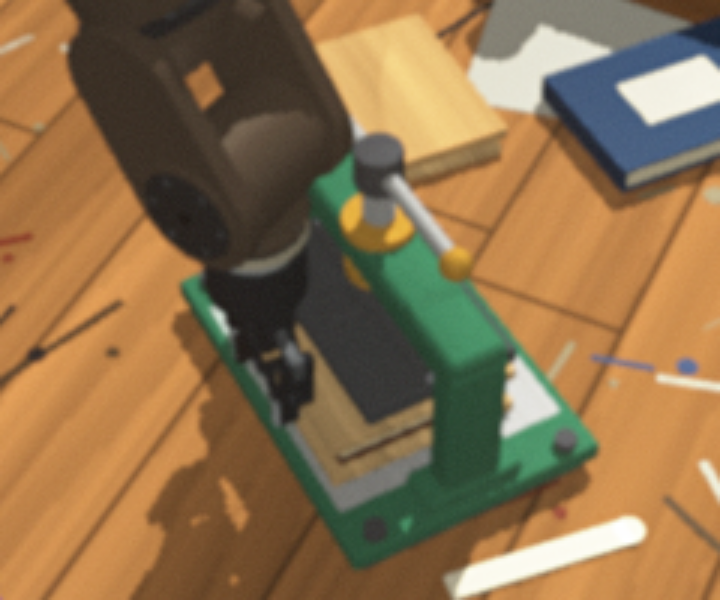

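The pack is mostly in: its front corner is at (340,460), with the fingers against its front edge at (295,400). I'll push 7 mm more, then back off and measure.

Call:
move_arm([
  [0.5,[-0.003,0,0],-0.008],
  [0.5,[-0.006,0,0],-0.015],
  [0.5,[-0.008,0,0],-0.015],
  [0.5,[-0.008,0,0],-0.015],
  [0.5,[0.01,0,0],-0.015],
  [0.5,[0.04,-0.008,0],0.1],
  [0.5,[0.075,-0.017,0],0.2],
  [0.5,[0.11,-0.025,0],0.28],
  [0.5,[0.13,-0.028,0],0.28],
])

```text
clock: 10.1
ee_pos: [0.4341, -0.1178, 0.0727]
orientation: [-0.326, 0.945, -0.0, 0.0]
contact_force: [0.1, -0.0, 0.7]
grip_width: 0.0638
finger_force: 0.0
```

Run:
```python
from pk import *
to(*pr(-.092),.072,235.5)
pack("p2",save=("scene",))
```

```text
t 10.1 p [ 0.4341 -0.1178  0.0727] head -141.93 F [ 0.1 -0.   0.7] w 0.064
delta [-0.1291  0.0681  0.0007] yaw -0.3043 q6 -2.65
scene 827
  front 38 x at y0 -0.0825 angle deg -0.81 yrange [-0.095  0.09 ] res 0.0016
  y min/max [nan nan]
top 597
  front 33 x at y0 -0.0876 angle deg 0.21 yrange [-0.1   0.07] res 0.0022
  back 37 x at y0 0.0699 angle deg -0.2 yrange [-0.095  0.09 ] res 0.0007
  y min/max [nan nan]
```

View pics/p2scene.png

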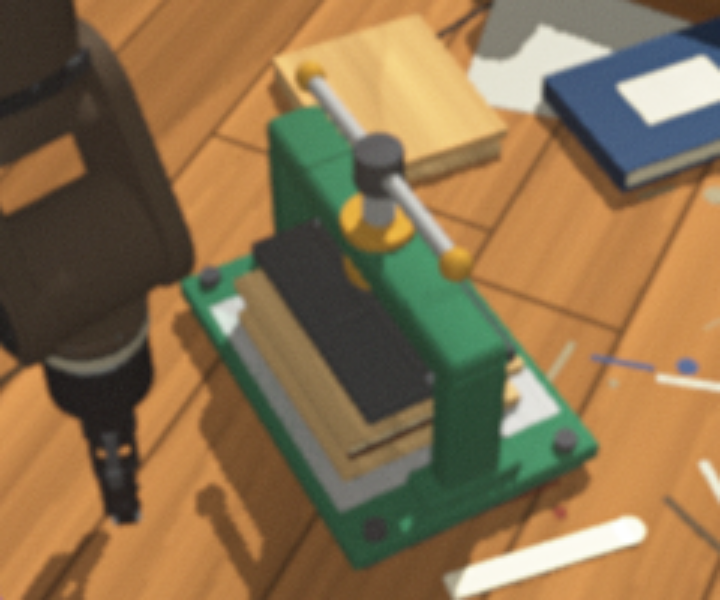

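Pack estimates: the top view gives x ≈ −9 mm and the scene view −2.5 mm; it is square within 1°. I'll push 4.5 mm more.

Call:
move_arm([
  [0.5,[-0.035,0.02,0],-0.06],
  [0.5,[-0.07,0.04,0],-0.15],
  [0.5,[-0.09,0.051,0],-0.24],
  [0.5,[-0.107,0.061,0],-0.3],
  [0.5,[-0.116,0.064,0],-0.304],
  [0.5,[-0.122,0.066,0],-0.304],
  [0.5,[-0.127,0.0675,0],-0.304],
  [0.5,[-0.1315,0.069,0],-0.304],
  [0.5,[-0.1315,0.069,0],-0.304],
  [0.5,[-0.115,0.063,0],-0.304],
  [0.5,[-0.08,0.05,0],-0.2],
  [0.5,[-0.045,0.03,0],-0.1],
])

```text
clock: 11.2
ee_pos: [0.4503, -0.0644, 0.0725]
orientation: [-0.374, 0.927, 0.0, -0.0]
contact_force: [1.7, -1.1, -0.5]
grip_width: 0.0641
finger_force: 0.0
```

Call:
move_arm([
  [0.5,[0.02,-0.01,0],0.1],
  [0.5,[0.04,-0.02,0],0.2],
  [0,[0.04,-0.02,-0.04],0.3],
  [0,[0.04,-0.02,-0.08],0.4],
  [0,[0.04,-0.02,-0.12],0.5],
  [0,[0.04,-0.02,-0.16],0.6],
  [0,[0.04,-0.02,-0.2],0.7],
  [0,[0.04,-0.02,-0.24],0.8],
  [0,[0.04,-0.02,-0.28],0.9],
  [0,[0.04,-0.02,-0.28],1.0],
  [0,[0.04,-0.02,-0.28],1.1],
])

```text
clock: 12.12
ee_pos: [0.4367, -0.107, 0.3549]
orientation: [0.168, 0.986, -0.001, 0.002]
contact_force: [-0.1, -0.3, -0.0]
grip_width: 0.0427
finger_force: 0.0
```

Run:
```python
from pk import *
pack("p3")
P=np.radians(145.7); to(.5448+.084*np.cos(P),.092+.084*np.sin(P),.352,145.7)
# bar heading now, from brass balls
for n in("top","scene"):
    im,d,C=cloud(n);h=cv2.cvtColor(im,cv2.COLOR_BGR2HSV);Z=C[...,2]
    r=np.hypot(C[...,0]-.5445,C[...,1]-.091)
    b=(h[...,0]>13)&(h[...,0]<28)&(h[...,1]>110)&(Z>.235)&(Z<.275)&(r>.08)&(r<.14)
    k,l,st,cc=cv2.connectedComponentsWithStats(b.astype(np.uint8))
    B=[np.median(C[l==i],0) for i in range(1,k) if st[i,4]>20]; print(n,[x.round(4) for x in B])
    if len(B)==2: v=B[1]-B[0]; print(np.degrees(np.arctan2(v[1],v[0])),np.linalg.norm(v))
```

```text
scene 705
  front 38 x at y0 -0.0752 angle deg -0.03 yrange [-0.095  0.09 ] res 0.001
  back 18 x at y0 0.104 angle deg -11.49 yrange [-0.095 -0.01 ] res 0.0147
  y min/max [nan nan]
top 705
  front 39 x at y0 -0.0799 angle deg 0.05 yrange [-0.1   0.09] res 0.0005
  back 38 x at y0 0.0773 angle deg 0.19 yrange [-0.095  0.09 ] res 0.0006
  y min/max [nan nan]
t 12.2167 p [ 0.4363 -0.1068  0.3529] head 160.9 F [-0.9 -0.5  0.3] w 0.043
delta [0.0436 0.2454 0.0009] yaw 0.2653 q6 -1.62
top [array([0.6341, 0.028 , 0.2573]), array([0.454 , 0.1548, 0.2572])]
144.84306562943868 0.22018779757607573
scene [array([0.4538, 0.1503, 0.2549]), array([0.6369, 0.0235, 0.2543])]
-34.69234163823405 0.222676034491326
```

The pack is centred: top view x ≈ −1 mm, scene view +5 mm, angle about 0°. The bar is at 145°. Next I'll go to end_b and straddle it.

Call:
move_arm([
  [0,[0.006,0.035,0],0.05],
  [0,[0.012,0.07,0],0.1],
  [0,[0.019,0.105,0],0.15],
  [0,[0.025,0.14,0],0.2],
  [0,[0.031,0.175,0],0.275],
  [0,[0.037,0.21,0],0.275],
  [0,[0.043,0.245,0.02],0.275],
  [0,[0.043,0.245,0.06],0.275],
  [0,[0.043,0.245,0.1],0.275],
  [-0.5,[0.043,0.245,0.1],0.275],
  [-0.5,[0.043,0.245,0.1],0.275],
  [-0.5,[0.043,0.245,0.1],0.275],
])

```text
clock: 13.32
ee_pos: [0.4762, 0.1391, 0.2541]
orientation: [0.298, 0.955, 0.0, 0.001]
contact_force: [-0.1, -0.3, 0.5]
grip_width: 0.0215
finger_force: 0.0
```

```bash
python3 -c "
from h import *
torque((.5446,.0915)); P=np.radians(145.1); to(.5446+.084*np.cos(P),.0915+.084*np.sin(P),.252,145.1)"
```

```text
r 0.0834 phi 145.2 F [-0.07 -0.28  0.54] M [ 0.01  0.01 -0.01] rxF 0.022 z 0.2541 ff 0.0 t 13.3167
t 13.3167 p [0.4762 0.1391 0.2541] head 145.37 F [-0.1 -0.3  0.5] w 0.021
delta [0.0006 0.0001 0.0021] yaw 0.0047 q6 -0.82
```

Call:
move_arm([
  [-0.5,[-0.0004,0.0084,0.0003],0.1],
  [-0.5,[-0.0017,0.0167,0.0006],0.2],
  [-0.5,[-0.0038,0.0248,0.001],0.3],
  [-0.5,[-0.0066,0.0327,0.0013],0.4],
  [-0.5,[-0.0103,0.0403,0.0016],0.5],
  [-0.5,[-0.0147,0.0474,0.0019],0.6],
  [-0.5,[-0.0198,0.0541,0.0022],0.7],
  [-0.5,[-0.0255,0.0603,0.0025],0.8],
  [-0.5,[-0.0318,0.0658,0.0029],0.9],
  [-0.5,[-0.0386,0.0707,0.0032],1.0],
  [-0.5,[-0.0459,0.0749,0.0035],1.1],
])

```text
clock: 14.23
ee_pos: [0.5554, 0.1748, 0.2513]
orientation: [0.754, 0.656, -0.0, -0.0]
contact_force: [-8.0, 2.5, -0.8]
grip_width: 0.0215
finger_force: 4.0
```

```bash
python3 -c "
from h import *
torque((.5446,.0915)); to(.5,.1,.252,145.1)"
```

```text
r 0.084 phi 82.6 F [-7.99  2.48 -0.84] M [0.19 1.17 0.04] rxF 0.692 z 0.2513 ff 3.956138491630554 t 14.2333
t 14.2333 p [0.5554 0.1748 0.2513] head 82.05 F [-8.   2.5 -0.8] w 0.022
delta [-0.0817 -0.0445 -0.0007] yaw -1.1004 q6 0.33
```

Call:
move_arm([
  [-0.5,[-0.0004,0.0084,0.0003],0.1],
  [-0.5,[-0.0017,0.0167,0.0006],0.2],
  [-0.5,[-0.0038,0.0248,0.001],0.3],
  [-0.5,[-0.0066,0.0327,0.0013],0.4],
  [-0.5,[-0.0103,0.0403,0.0016],0.5],
  [-0.5,[-0.0147,0.0474,0.0019],0.6],
  [-0.5,[-0.0198,0.0541,0.0022],0.7],
  [-0.5,[-0.0255,0.0603,0.0025],0.8],
  [-0.5,[-0.0318,0.0658,0.0029],0.9],
  [-0.5,[-0.0386,0.0707,0.0032],1.0],
  [-0.5,[-0.0459,0.0749,0.0035],1.1],
])

```text
clock: 15.15
ee_pos: [0.6236, 0.1194, 0.2478]
orientation: [0.986, 0.165, 0.0, -0.001]
contact_force: [-5.6, 6.4, -3.4]
grip_width: 0.0216
finger_force: 3.8
```

```bash
python3 -c "
from h import *
torque((.5446,.0915)); to(.5,.1,.252,145.1)"
```

```text
r 0.0838 phi 19.5 F [-5.56  6.37 -3.38] M [0.84 0.94 0.08] rxF 0.658 z 0.2478 ff 3.8337484002113342 t 15.15
t 15.15 p [0.6236 0.1194 0.2478] head 19.03 F [-5.6  6.4 -3.4] w 0.022
delta [-0.1232 -0.022  -0.0042] yaw -2.2003 q6 1.32
```

Call:
move_arm([
  [-0.5,[-0.0004,0.0084,0.0003],0.1],
  [-0.5,[-0.0017,0.0167,0.0006],0.2],
  [-0.5,[-0.0038,0.0248,0.001],0.3],
  [-0.5,[-0.0066,0.0327,0.0013],0.4],
  [-0.5,[-0.0103,0.0403,0.0016],0.5],
])

```text
clock: 15.57
ee_pos: [0.6272, 0.0781, 0.2463]
orientation: [0.996, -0.084, 0.0, -0.001]
contact_force: [-2.8, 7.8, -2.2]
grip_width: 0.0213
finger_force: 3.8
```

```bash
python3 -c "
from h import *
torque((.5446,.0915)); to(.5,.1,.252,145.1)"
```

```text
r 0.0837 phi -9.2 F [-2.77  7.77 -2.18] M [1.22 0.53 0.09] rxF 0.605 z 0.2463 ff 3.755836933851242 t 15.5667
t 15.5667 p [0.6272 0.0781 0.2463] head -9.62 F [-2.8  7.8 -2.2] w 0.021
delta [-0.1291 -0.0003 -0.0057] yaw -2.7003 q6 1.76
```

Still running free (0.70 N m). I'll turn another 0.5 rad, then release, lift, and yaw back half a turn to regrip.

Call:
move_arm([
  [-0.5,[-0.0004,0.0084,0.0003],0.1],
  [-0.5,[-0.0017,0.0167,0.0006],0.2],
  [-0.5,[-0.0038,0.0248,0.001],0.3],
  [-0.5,[-0.0066,0.0327,0.0013],0.4],
  [-0.5,[-0.0103,0.0403,0.0016],0.5],
])

```text
clock: 15.98
ee_pos: [0.6111, 0.0401, 0.2451]
orientation: [0.945, -0.328, 0.001, -0.001]
contact_force: [0.8, 9.1, -2.2]
grip_width: 0.0213
finger_force: 3.7
```

```bash
python3 -c "
from h import *
torque((.5446,.0915)); to(.5,.1,.252,145.1)"
```

```text
r 0.0841 phi -37.7 F [ 0.75  9.1  -2.24] M [ 1.27 -0.13  0.15] rxF 0.644 z 0.2451 ff 3.702821061015129 t 15.9833
t 15.9833 p [0.6111 0.0401 0.2451] head -38.27 F [ 0.8  9.1 -2.2] w 0.021
delta [-0.1243  0.0218 -0.0072] yaw 3.0827 q6 2.19
```

Call:
move_arm([
  [0,[0,0,0],0],
  [0,[0,0,0],0],
  [0,[0,0,-0.035],0],
  [0,[0,0,-0.065],-0.1],
  [0,[0,0,-0.065],-0.22],
  [0,[0,0,-0.065],-0.34],
  [0,[0,0,-0.065],-0.46],
  [0,[0,0,-0.065],-0.58],
  [0,[0,0,-0.065],-0.7],
  [0,[0,0,-0.065],-0.82],
  [0,[0,0,-0.065],-0.94],
  [0,[0,0,-0.065],-1.06],
])

```text
clock: 16.98
ee_pos: [0.6111, 0.0397, 0.309]
orientation: [0.979, 0.202, 0.001, 0.0]
contact_force: [0.1, 0.0, 0.7]
grip_width: 0.0431
finger_force: 0.0
```

Call:
move_arm([
  [0,[0,0,0],-0.12],
  [0,[0,0,0],-0.24],
  [0,[0,0,0],-0.36],
  [0,[0,0,0],-0.48],
  [0,[0,0,0],-0.6],
  [0,[0,0,0],-0.72],
  [0,[0,0,0],-0.84],
  [0,[0,0,0],-0.96],
  [0,[0,0,0],-1.08],
  [0,[0,0,0],-1.2],
  [0,[0,0,0],-1.32],
  [0,[0,0,0],-1.44],
])

```text
clock: 17.98
ee_pos: [0.6111, 0.0397, 0.309]
orientation: [0.603, 0.797, 0.0, 0.001]
contact_force: [-0.1, -0.1, -0.1]
grip_width: 0.0429
finger_force: 0.0
```

Call:
move_arm([
  [0,[0,0,0],-0.12],
  [0,[0,0,0],-0.24],
  [0,[0,0,0],-0.36],
  [0,[0,0,0],-0.48],
  [0,[0,0,0],-0.6],
  [0,[0,0,0.0],-0.642],
  [0,[0,0,0.035],-0.642],
  [0,[0,0,0.065],-0.642],
  [-0.5,[0,0,0.065],-0.642],
  [-0.5,[0,0,0.065],-0.642],
  [-0.5,[0,0,0.065],-0.642],
])

```text
clock: 18.9
ee_pos: [0.6116, 0.0398, 0.2446]
orientation: [0.325, 0.946, 0.0, 0.001]
contact_force: [-0.3, 0.1, 0.5]
grip_width: 0.0213
finger_force: 0.0
```

Run:
```python
from pk import *
torque((.5446,.0915)); to(.6111,.0401,.245,141.7)
pack("p4",ns=("top",))
for n in("top","scene"):
    im,d,C=cloud(n);h=cv2.cvtColor(im,cv2.COLOR_BGR2HSV);Z=C[...,2]
    q=(C[...,:2]-np.array([.5445,.0915]))@A.T
    for a,b in((-.062,-.03),(.03,.062)):
        m=(q[...,0]>a)&(q[...,0]<b)&(abs(q[...,1])<.085)&(h[...,2]<110)&(h[...,1]<90)&(Z<.125)&(Z>.07)
        if m.sum()>20: print(n,"platen top z",np.median(Z[m]),m.sum())
    m=(abs(q[...,0])<.09)&(abs(q[...,0])>.069)&(abs(q[...,1])<.08)&(Z>.06)&(Z<.1)
    if m.sum()>20: print(n,"pack top z",np.median(Z[m]),m.sum())
```

```text
r 0.0846 phi -37.7 F [-0.32  0.07  0.47] M [ 0.    0.02 -0.01] rxF -0.012 z 0.2446 ff 0.0 t 18.9
t 18.9 p [0.6116 0.0398 0.2446] head 142.09 F [-0.3  0.1  0.5] w 0.021
delta [ 0.0006 -0.0001 -0.0004] yaw 0.0068 q6 -0.95
top 270
  back 26 x at y0 0.0774 angle deg 0.21 yrange [-0.035  0.09 ] res 0.0006
  y min/max [-0.0354  0.0908]
top pack top z 0.08177718376731913 228
scene platen top z 0.09842368214680136 772
scene pack top z 0.07975387356299912 370
```

Pack unmoved; the gap left is about 2.6 mm (about 47°). From here I'll turn in small steps and check the torque after each one.

Call:
move_arm([
  [-0.5,[0.0004,-0.0084,0.0003],0.1],
  [-0.5,[0.0017,-0.0167,0.0006],0.2],
  [-0.5,[0.0038,-0.0248,0.001],0.3],
  [-0.5,[0.0066,-0.0327,0.0013],0.4],
  [-0.5,[0.0103,-0.0403,0.0016],0.5],
])

```text
clock: 19.47
ee_pos: [0.5788, 0.0149, 0.2427]
orientation: [0.551, 0.834, 0.002, 0.002]
contact_force: [5.4, 7.2, 1.7]
grip_width: 0.0213
finger_force: 3.6
```

```bash
python3 -c "
from h import *
torque((.5446,.0915)); to(.5,.1,.252,145.1)"
```

```text
r 0.0839 phi -65.9 F [5.4  7.2  1.69] M [ 1.02 -0.71  0.08] rxF 0.66 z 0.2427 ff 3.6150267720222473 t 19.4667
t 19.4667 p [0.5788 0.0149 0.2427] head 113.12 F [5.4 7.2 1.7] w 0.021
delta [ 0.1092 -0.039  -0.0097] yaw -0.5582 q6 -0.49
```

Call:
move_arm([
  [-0.5,[0.0004,-0.0084,0.0003],0.1],
  [-0.5,[0.0017,-0.0167,0.0006],0.2],
  [-0.5,[0.0038,-0.0248,0.001],0.3],
])

```text
clock: 19.72
ee_pos: [0.555, 0.0085, 0.2418]
orientation: [0.67, 0.743, 0.002, 0.002]
contact_force: [9.3, 7.2, 1.7]
grip_width: 0.0214
finger_force: 4.8
```

```bash
python3 -c "
from h import *
torque((.5446,.0915)); to(.5,.1,.252,145.1)"
```

```text
r 0.0836 phi -82.9 F [9.3  7.19 1.69] M [ 1.06 -1.33  0.13] rxF 0.847 z 0.2418 ff 4.78362500667572 t 19.7167
t 19.7167 p [0.555  0.0085 0.2418] head 95.93 F [9.3 7.2 1.7] w 0.021
delta [ 0.0967 -0.0452 -0.0105] yaw -0.8582 q6 -0.21
```

Contact: 0.98 N m, so about 80 N. I'll turn a little more.

Call:
move_arm([
  [-0.5,[0.0001,-0.005,0.0002],0.06],
  [-0.5,[0.0006,-0.01,0.0004],0.12],
])

```text
clock: 19.88
ee_pos: [0.5454, 0.008, 0.2415]
orientation: [0.712, 0.702, 0.003, 0.002]
contact_force: [10.8, 5.8, -0.4]
grip_width: 0.0217
finger_force: 5.3
```

```bash
python3 -c "
from h import *
torque((.5446,.0915)); to(.5,.1,.252,145.1)"
```

```text
r 0.0835 phi -89.5 F [10.76  5.79 -0.44] M [ 0.83 -1.61  0.15] rxF 0.903 z 0.2415 ff 5.323612242937088 t 19.8833
t 19.8833 p [0.5454 0.008  0.2415] head 89.15 F [10.8  5.8 -0.4] w 0.022
delta [ 0.0913 -0.0467 -0.0108] yaw -0.9766 q6 -0.09
```

Call:
move_arm([
  [-0.5,[0.0001,-0.005,0.0002],0.06],
  [-0.5,[0.0006,-0.01,0.0004],0.12],
])

```text
clock: 20.05
ee_pos: [0.5359, 0.0086, 0.2411]
orientation: [0.753, 0.658, 0.003, 0.003]
contact_force: [12.1, 4.1, 0.8]
grip_width: 0.0213
finger_force: 5.9
```

```bash
python3 -c "
from h import *
torque((.5446,.0915)); to(.5,.1,.252,145.1)"
```

```text
r 0.0834 phi -96.0 F [12.07  4.14  0.76] M [ 0.59 -1.84  0.1 ] rxF 0.964 z 0.2411 ff 5.853855013847351 t 20.05
t 20.05 p [0.5359 0.0086 0.2411] head 82.29 F [12.1  4.1  0.8] w 0.021
delta [ 0.0858 -0.0477 -0.0112] yaw -1.0962 q6 0.03
```

About 1.08 N m. I'll make one last small step, back off to free the bar, open and lift.

Call:
move_arm([
  [-0.5,[0,-0.003,0.0001],0.035],
  [-0.5,[0.0002,-0.006,0.0002],0.07],
])

```text
clock: 20.22
ee_pos: [0.5301, 0.0094, 0.241]
orientation: [0.775, 0.632, 0.003, 0.003]
contact_force: [12.6, 2.2, -0.4]
grip_width: 0.021
finger_force: 6.2
```

```bash
python3 -c "
from h import *
torque((.5446,.0915))"
```

```text
r 0.0834 phi -100.0 F [12.61  2.19 -0.36] M [ 0.38 -1.91  0.19] rxF 1.003 z 0.241 ff 6.179084926843643 t 20.2167
```

Call:
move_arm([
  [-0.5,[0,0.002,0],-0.02],
  [0,[0,0.003,0],-0.03],
  [0.2,[0,0.003,0],-0.03],
  [0.2,[0,0.003,0],-0.03],
  [0.2,[0,0.003,-0.03],-0.03],
  [0.2,[0,0.003,-0.065],-0.03],
  [0.2,[0,0.003,-0.1],-0.03],
  [0.2,[0,0.003,-0.12],-0.03],
  [0.2,[0,0.003,-0.12],-0.03],
])

```text
clock: 20.97
ee_pos: [0.5313, 0.0086, 0.3633]
orientation: [0.765, 0.644, 0.002, 0.003]
contact_force: [0.5, 0.6, 0.5]
grip_width: 0.0516
finger_force: 0.0
```

Run:
```python
from pk import *
torque((.5446,.0915)); to(.5,.1,.252,145.1)
pack("end",save=("scene",))
```

```text
r 0.0839 phi -99.1 F [0.53 0.58 0.54] M [ 0.03 -0.02 -0.01] rxF 0.036 z 0.3633 ff 0.0 t 20.9667
t 20.9667 p [0.5313 0.0086 0.3633] head 80.14 F [0.5 0.6 0.5] w 0.052
delta [ 0.0846 -0.0472  0.111 ] yaw -1.1337 q6 0.06
scene 634
  front 38 x at y0 -0.075 angle deg -0.36 yrange [-0.095  0.09 ] res 0.001
  back 33 x at y0 0.0911 angle deg -1.01 yrange [-0.095  0.075] res 0.0114
  y min/max [nan nan]
top 409
  front 8 x at y0 -0.0835 angle deg 17.06 yrange [-0.025  0.035] res 0.0026
  back 35 x at y0 0.0772 angle deg -0.0 yrange [-0.095  0.09 ] res 0.0016
  y min/max [nan nan]
```

View pics/endscene.png

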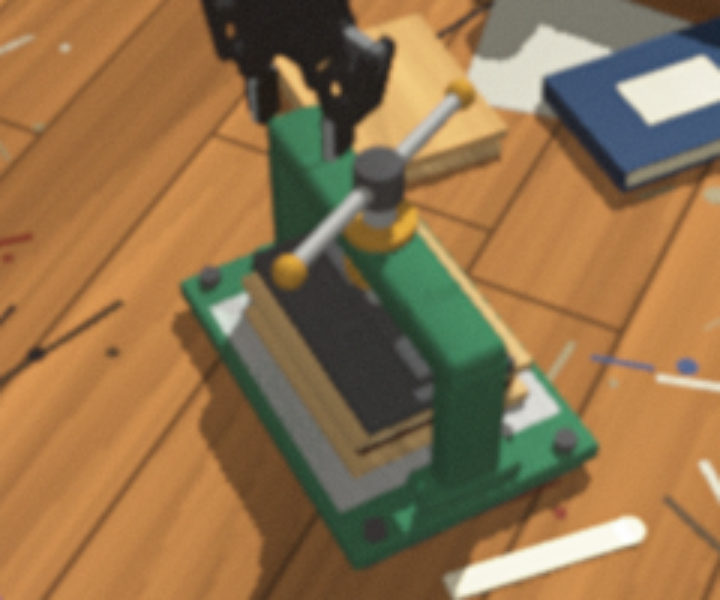

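The platen now bears on the square, centred pack at about (340,370). The bar is free with its near ball at (290,270), and the gripper is lifted clear. The last reading while the bar moved was about 1.19 N m, so I'm handing in.

```bash
python3 -c "
from bench import env
print(env.close_job())"
```

```text
the job is handed in; nothing more can be done
None
```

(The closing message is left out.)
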